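Lock the indexing slide and set the pin wheel to its third stop

TASK

The indexing stage must be set up and steadied for a picture: slide its carriage fully home against the end stop, and turn the clamp knob clockwise as far as it goes, so that its tongue braces the carriage there against the fixed keeper arm. Then turn the index knob on the pin wheel back anticlockwise to its end stop (the zero stop), and from there clockwise by feel, counting three clicks, to the third stop, without ever running past the third. Finish while still gripping the index knob at the third stop: do not let go, and leave the can, the vial and the small box that stand about where they are.

Things in the scene. Friction and masses are not known exactly. Their poses are not given: they have to be found in the camera images.
- index_stage: Fixed indexing stage: aluminium plate 100 x 185 x 10 mm on two dark pillars 140 mm high, steel rail along its y axis. Origin on the table under the rail's middle, z up. A dark end-stop block stands at its -y end. On the rail rides the grey carriage, 76 x 142 mm, top 176 mm above the table, with the clamp knob toward its -y end and the index knob with the pin wheel toward its +y end, 94 mm apart.
- keeper (a point): Centre of the top of the keeper, a dark fixed arm 39 x 13 x 11 mm on a post, that reaches from the stage's -x side over the carriage, between the two knobs; top 190 mm above the table.
- carriage (a joint): Slide of the carriage along the rail, in m; grows toward the stage's -y; 0.028 is fully home against the end stop. It starts 18 to 28 mm short of that. Friction about 3 N; it can be drawn along by gripping the clamp knob and moving it.
- clamp (a joint): Turn of the clamp knob, rad, about the vertical, growing clockwise seen from above: 0 free (tongue and bar along the stage's -x), 1.57 its end, locked (tongue along the stage's +y, braced end-on against the keeper). Starts at 0 to 0.2 and stays where it is left. Takes about 0.07 N m. Turns to its end only when the carriage is home: else the tongue strikes the keeper.
- clamp_grip (a point): Centre of the clamp knob's bar grip, on its axis, 212 mm above the table; moves with the carriage, turns with the knob. Black bar 50 mm long along this point's x axis, 12 mm thick along y, top 12 mm above this point, underside 20 mm below; under it a hub and the round tongue, 10 mm thick, which reaches 41 mm to the point's -x, top 23 mm below this point.
- index (a joint): Turn of the index knob, rad, about the vertical, growing clockwise seen from above; 0 is the end stop, also the zero stop. A spring ball drops between the wheel's pins every 0.419 rad (24 degrees): stops at 0.419, 0.838, 1.257 (third), 1.676; travel ends at 1.80. Leaving a stop takes about 0.13 N m; past half-way the ball pulls it into the next. Starts at the first or second stop.
- index_grip (a point): Centre of the index knob's bar grip, on its axis, 216 mm above the table; moves with the carriage, turns with the knob. Black bar 46 mm long along this point's y axis, 14 mm thick along x, top 13 mm above this point, underside 21 mm below; under it the pin wheel, 58 mm across, top 28 mm below this point; the plunger housing beside the wheel is 26 mm below this point.
- objective_can_mid (a point): Bystander: white can with a black lid, 38 mm across, 54 mm high; point half-way up. Leave it alone.
- vial_a_mid (a point): Bystander: brown vial with a white cap, 27 mm across, 52 mm high; point half-way up. Leave it alone.
- coverslip_box_mid (a point): Bystander: small flat grey carton, 50 x 62 x 22 mm; point half-way up. Leave it alone.
There are look-alikes about, which are no part of the job. There is more than one size of the index_stage; the one meant has the size given above.

How it is judged:
By the outcome, as a careful person would: the job done as asked, in the order asked, and still so for the second after the job is handed in, while the arm keeps its last pose, push and grip.
It also fails if it takes over 54 s, if anything falls off the work surface, if the arm or the gripper's body presses on something with over 40 N, if the wrist force passes 120 N, or if a joint passes its speed limit or range.

ROBOT

A 6-joint arm with a two-finger parallel gripper is mounted at the origin on a cart in front of the work surface, level with it; the furniture and walls round the work are solid. World frame = base frame: x ahead of the robot, y to its left, z up, the work surface at z = 0. Lengths are in m, angles in rad, forces in N, time in s.
With the tool pointing down it reaches from about 0.35 to 0.95 m from the base axis. Payload 17.4 kg.
Tool frame: the origin (TCP) lies between the finger pads; the fingertips stand 19 mm ahead of it and the grasp point (between the pads) is the TCP; z points along the fingers, y is the direction in which the jaws open and shut (so a half turn about z gives the same grasp; the last joint's range is limited). The gripper opens to 93 mm and grips with 3 to 60 N. Pads are 15 mm wide; open, the fingers measure 128 mm over their backs; the gripper's body (75 mm by 188 mm) begins 65 mm behind the grasp point.
Start: joints at [1.126, 0.116, 1.442, -0, 1.584, -0.038], TCP at [0.267, 0.62, 0.238] pointing down, gripper open.
Joint ranges: [-2.83, 2.83], [-0.83, 2.19], [0.07, 2.5], [-1.14, 4.28], [0.01, 3], [-2.97, 2.97]. Speed limits (rad/s): [1.89, 1.89, 2.22, 3.14, 3.14, 3.14].

INTERFACE

Orientations are given as a rotation vector (axis times angle).
In Python, from bench import * gives the robot as it stands.
- The arm moves only by the tool jog_arm, never from a script. Its argument "moves" is text: rows parted by semicolons, each of 6 numbers parted by spaces: the shift along the world's x, y, z in cm, then the turn, a rotation vector about the world's x, y, z in rad. In form: x y z wx wy wz; .... A call has 1 to 12 rows; each row is the pose to reach, as a shift and turn from the pose measured when the call began; what a row does not reach only later rows make up. A row lasts 1/12 s, in which the tool goes at most 41.7 mm and 7.16 degrees, less where a joint would pass 70% of its speed; a pose out of reach is approached as far as the arm can. A call with a gripper value outside its range is refused whole. "fingers" is the opening, from 0 (shut) to 1 (fully open), set as the call begins (left out, the last holds). The fingers move at their own pace and stop on an object; the grip force is fixed at half the most. Time passes only in rows, so rows that repeat a pose let the fingers close. It gives the time, the measured TCP pose, the force and the opening at its end, in the units of the state.
- get_obs(): the state, without advancing time (a new reading comes with each control period).
- grab_frame(name): name is "scene" or "top"; returns a dict with "image" (480x640x3 uint8, red, green, blue), "range_z" (480x640 float32, m along the optical axis (not along the pixel's ray), 0 where there is no reading), "fx", "fy", "cx", "cy" (pixels), "k1" (the pictures are not rectified: a ray, as slopes to the right and down, at radius r is drawn at 1 + k1 r^2 times it, then the intrinsics apply), "R" (3x3) and "t" (3): a world point X has camera coordinates R X + t. Camera axes: x right, y down, z forward; pixel columns grow to the right and rows downward; lengths in m; the calibration is good to about 2 mm. A picture is of the moment at which its call begins.
- finish_job(): hands the job in, once; it reports no verdict.
The state is a dict: "time_s": time; "joint_positions": joint angles; "joint_vel": joint speeds; "tau": joint torques, N m; "position": TCP position; "ee_rot": TCP orientation; "ft_force": force on the tool from outside, world axes, zero at the start; "wrist_torque": the same for the moment, N m; "gripper_width": finger opening in m.
Only numpy, scipy, OpenCV 4.12 (cv2) and the standard library are available. Lean on these libraries where they do the work, as an engineer would, in place of code of your own. Each camera call takes 0.05 s, during which the arm holds its last target. There are 200 camera calls.

## Working session

There is one attempt and no reset: what is moved stays moved. The work goes in short steps, Python scripts to look and compute and a tool call to move; the robot and the scene stay as the last step left them, time stands still between calls to the robot, and variables do not carry over. Pictures are saved under pics/ and viewed, about 8 in all and at most 12, crops included, and the job is handed in when it is done.

Besides the shell and the picture viewer there is one more tool, called after "Emit:" in YAML: its name, and indented under it one key for each argument. jog_arm: Moves the arm, as the interface text tells. Its arguments: {"type":"object","properties":{"moves":{"type":"string"},"fingers":{"type":"number"}},"required":["moves"]}

```bash
mkdir -p pics
cat > h.py <<'E'
from bench import *
import numpy as np, cv2
def cloud(f):
    h,w=f["range_z"].shape
    u,v=np.meshgrid(np.arange(w),np.arange(h))
    return ray2pt(f,u,v,f["range_z"])
def rays(f,u,v):
    u=np.asarray(u,float);v=np.asarray(v,float)
    xd=(u-f["cx"])/f["fx"];yd=(v-f["cy"])/f["fy"]
    x,y=xd,yd
    for _ in range(8):
        s=1+f["k1"]*(x*x+y*y);x,y=xd/s,yd/s
    return np.stack([x,y,np.ones_like(x)],-1)
def ray2pt(f,u,v,z):
    return (rays(f,u,v)*np.asarray(z)[...,None]-f["t"])@f["R"]
def onplane(f,u,v,h):
    d=rays(f,u,v)@f["R"];c=-f["R"].T@f["t"]
    s=(h-c[2])/d[...,2]
    return c+d*s[...,None]
def proj(f,X):
    p=np.asarray(X)@f["R"].T+f["t"];x=p[...,0]/p[...,2];y=p[...,1]/p[...,2];s=1+f["k1"]*(x*x+y*y)
    return np.stack([x*s*f["fx"]+f["cx"],y*s*f["fy"]+f["cy"]],-1)
E
python3 - <<'E'
from h import *
import pickle
for n in("top","scene"):
    f=grab_frame(n);pickle.dump(f,open(n+".pkl","wb"))
    cv2.imwrite(f"pics/{n}0.png",f["image"][...,::-1])
    print(n,f["fx"],f["k1"],-f["R"].T@f["t"],f["R"].round(2).tolist())
print(get_obs())
E
```

```text
top 524.0991626534147 -0.044087565644993124 [ 0.12557173 -0.50992043  1.02569625] [[0.37, -0.93, -0.01], [-0.86, -0.33, -0.4], [0.36, 0.15, -0.92]]
scene 582.9425887428628 -0.16042544875224438 [ 0.07299464 -0.76996298  0.89543719] [[0.7, -0.71, -0.01], [-0.57, -0.55, -0.61], [0.43, 0.44, -0.79]]
{'time_s': 0.1, 'joint_positions': array([ 1.12619318e+00,  1.16421879e-01,  1.44221038e+00, -8.80722893e-06,
        1.58400841e+00, -3.77543431e-02]), 'joint_vel': array([ 0.00026738, -0.00060146, -0.00035558,  0.00017623, -0.00194658,
       -0.0008791 ]), 'tau': array([ 1.50347114e-03, -7.22892451e+01, -6.23863721e+01,  7.81655707e-02,
        2.27850530e-02, -7.04042827e-05]), 'position': array([0.26701713, 0.61975315, 0.23698248]), 'ee_rot': array([-6.34629311e-01, -3.07657740e+00,  1.60175210e-03]), 'ft_force': array([ 0.30079352,  0.16659305, -0.46880363]), 'wrist_torque': array([ 0.00444205,  0.00927328, -0.0086298 ]), 'gripper_width': 0.09281448768827492}
```

View pics/top0.png

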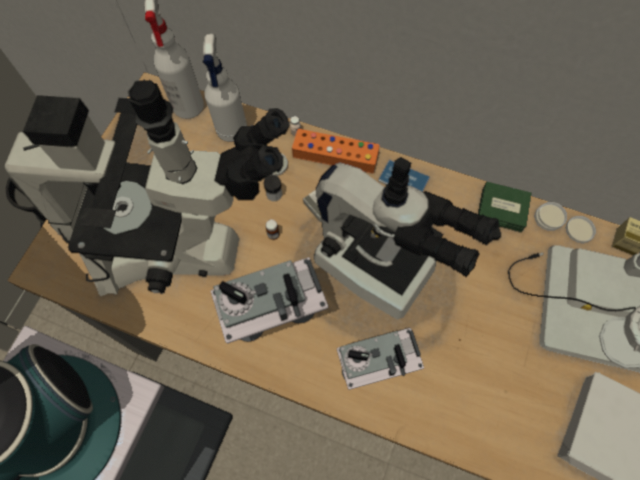

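View pics/scene0.png

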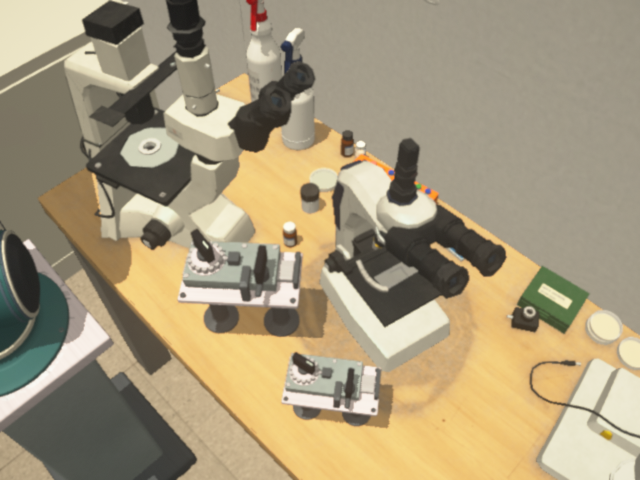

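Two stages are visible: the large one at top px (270,298), and a smaller look-alike at (380,357). Next I'll zoom in on the large one and measure it.

Run:
```python
from h import *
import pickle
f=pickle.load(open("top.pkl","rb"));s=pickle.load(open("scene.pkl","rb"))
a=cv2.resize(f["image"][240:360,190:350],None,fx=4,fy=4,interpolation=cv2.INTER_CUBIC)
b=cv2.resize(s["image"][220:345,165:325],None,fx=4,fy=4,interpolation=cv2.INTER_CUBIC)
cv2.imwrite("pics/a.png",a[...,::-1]);cv2.imwrite("pics/b.png",b[...,::-1])
for n,f in(("top",f),("scene",s)):
    P=cloud(f);ok=f["range_z"]>0
    m0=ok&(np.abs(P[...,2]-.15)<.008)
    m1=ok&(np.abs(P[...,2]-.176)<.006)
    m2=ok&(P[...,2]>.215)&(P[...,2]<.24)
    # stage region via image box
    box=(slice(240,360),slice(190,350)) if n=="top" else (slice(215,345),slice(160,325))
    for nm,m in(("plate",m0),("carr",m1),("knobs",m2)):
        M=np.zeros_like(m);M[box]=m[box]
        k,l,st,c=cv2.connectedComponentsWithStats(M.astype(np.uint8))
        for i in range(1,k):
            if st[i,4]>25:
                q=P[l==i];r=cv2.minAreaRect((q[:,:2]*1000).astype(np.float32))
                print(n,nm,st[i,4],c[i].round(),q.mean(0).round(4),np.round(r[0]),np.round(r[1]),round(r[2],1))
    # overall scene heights
    g=P[(ok)&(P[...,2]>.05)]
    for x in np.arange(.2,1.0,.1):
        print(' '.join('%4.0f'%(1000*max([0]+list(np.percentile(q,[99])) if len(q:=P[ok&(abs(P[...,0]-x-.05)<.05)&(abs(P[...,1]-y-.05)<.05)][:,2])>3 else [-.001])) for y in np.arange(-.5,1.0,.1)))
```

```text
top plate 51 [197. 241.] [ 0.3978 -0.1513  0.1494] [ 398. -152.] [ 4. 31.] 19.0
top plate 52 [347. 255.] [ 0.4704 -0.4173  0.1511] [ 472. -415.] [21. 11.] 21.5
top plate 160 [301. 266.] [ 0.4226 -0.3489  0.1504] [ 416. -353.] [47. 30.] 29.5
top plate 1604 [276. 317.] [ 0.3195 -0.3436  0.1502] [ 325. -337.] [ 49. 185.] 42.1
top plate 33 [213. 295.] [ 0.3162 -0.2254  0.1507] [ 317. -225.] [19.  6.] 44.6
top carr 2192 [262. 292.] [ 0.3456 -0.3094  0.1762] [ 343. -304.] [ 77. 143.] 41.0
top carr 29 [315. 277.] [ 0.4046 -0.3822  0.1715] [ 405. -383.] [22.  7.] 44.5
top knobs 222 [290. 288.] [ 0.3559 -0.36    0.2231] [ 357. -359.] [50. 12.] 39.1
top knobs 282 [232. 291.] [ 0.3156 -0.2762  0.2273] [ 317. -275.] [46. 15.] 81.9
 140  155  189    5  187  188    5    5    0    0    0    0   -1   -1   -1
 171  224  231  355  460  460  362    5    0    0   -1    0   -1   -1   -1
 306  412  422  525  460  460   -1   -1    0    0   -1    0   -1   -1   -1
 402  277  423   54  358   -1    5   -1   -1   -1   -1    0   -1   -1   -1
  -1   26   56   58  280    5    5    4   -1   -1   -1    0   -1   -1  
[... 710 characters left out ...]
.] [47. 15.] 82.0
scene knobs 252 [259. 260.] [ 0.3556 -0.3603  0.2225] [ 356. -359.] [49. 12.] 39.6
 141  171  188    3  178  186    3    4    0    0    0    0   -1   -1   -1
 170  224  230  354  459  458  360    4    0    0   -1   81   83   -1   -1
 305  411  422  517  459  459   -1   -1   -1    0   -1   82   84   83   83
 401  276  422   54    3    2   -1   -1   -1   -1   -1   83   83   84   84
  -1   -1   57   55  276    3   -1   -1   -1   -1   -1   85   83   83   -1
  10   48   48   61  278  308  200    4   -1   -1   -1   93   83   -1   -1
 485  441  401  360  320  287  251  202  171  138   73   61   25    0   -1
  -1   -1   -1   -1   -1   -1   -1   -1   -1   -1   -1   -1   -1   -1   -1
```

View pics/a.png

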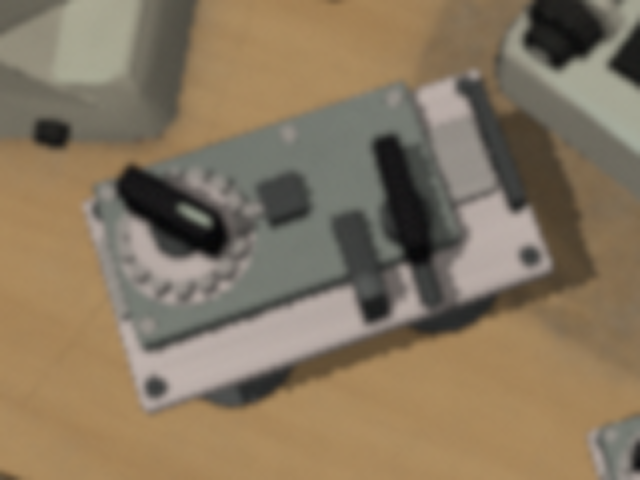

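View pics/b.png

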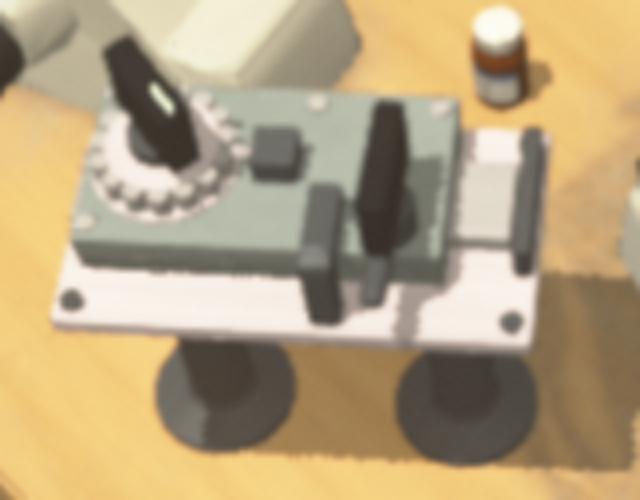

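Both views agree:
- The stage yaw is about 41.8°.
- The index bar is at (0.317, -0.275) with yaw 82°, so the index is at its second stop.
- The clamp bar is at (0.3565, -0.3595) with yaw 39°, so the clamp is about free.

Next I'll map the tall obstacles for the transit.

Run:
```python
from h import *
import pickle
H=np.full((20,40),-1.)
for n in("top","scene"):
    f=pickle.load(open(n+".pkl","rb"));P=cloud(f)[f["range_z"]>0]
    i=((P[:,0]-.0)/.04).astype(int);j=((P[:,1]+.8)/.04).astype(int)
    k=(i>=0)&(i<20)&(j>=0)&(j<40)&(P[:,0]>0)&(P[:,1]>-.8)
    np.maximum.at(H,(i[k],j[k]),P[k,2])
print('y     ',' '.join('%4d'%(-800+40*j) for j in range(40)))
for i in range(20):print('x%4d '%(i*40),' '.join('%4d'%(v*1000) if v>-1 else '   .' for v in H[i]))
```

```text
y      -800 -760 -720 -680 -640 -600 -560 -520 -480 -440 -400 -360 -320 -280 -240 -200 -160 -120  -80  -40    0   40   80  120  160  200  240  280  320  360  400  440  480  520  560  600  640  680  720  760
x   0     .    .    .    .    .    .    .    .    .    . -761 -756 -758 -757 -757    2   17  231  247  246    .    .    .    .    .    .    .    .    .    .    .    .    .    .    .    . -760    .    .    .
x  40     .    .    .    .    .    .    .    . -762 -756 -759 -760 -756 -756 -758    2   14  207  240  246  235    .    .    4    .    .    .    .    .    .    .    .    .    .    . -649 -757 -764    .    .
x  80     .    .    .    .    . -761 -757 -759 -758 -758 -757 -758 -760 -756 -757    4    7  188  218  231  230   11    .    5   -6    .    .    .    .    .    .    .    .    .    . -620 -765    .    .    .
x 120     .    . -770 -761 -754 -756 -752 -759 -758 -758 -759 -754 -754 -759 -756    1    5    5   15  171  173   12    7    6   -1 -765 -757 -759 -762    .    .    .    .    .    . -296 -349 -761    .    .
x 160  -764 -761 -759 -757 -759 -757 -758 -755 -760 -758 -758 -75
[... 2546 characters left out ...]
   6    5    3    .    .    .    .    .    .    .    .  -37    .   84   83   83
x 680    21   35   37   43   35    4    3   10   10    3    .    .    3   44   43   16   16    5  281  277    6  323  173    .    .    3   -2    .    .    .    .    .    .    .    .    9    .   82   81   80
x 720    30   36   38   37   37    5    4   12   12   13   50   42   49   48   49   40   43    3  280  280    6  322  322  169    5    5    2    .    .    .    .    .    .    .    .   88   92   83    .    .
x 760    31   36   37   37   36    4    6   13   12   10   47   49   48   49   48   54   64    5  146  270    2  277  315    2    3    4    4    .    .    .    .    .    .    .    .    .    .    .    .    .
```

Run:
```python
from h import *
import pickle
Q=np.concatenate([cloud(f)[f["range_z"]>0] for f in (pickle.load(open(n+".pkl","rb")) for n in("top","scene"))])
Q=Q[(Q[:,2]>.255)&(Q[:,2]<.7)]
for nm,c,ys in(("clamp",(.375,-.380),range(-50,-145,-10)),("index",(.336,-.296),range(50,-40,-10))):
  c=np.array(c)
  for yaw in ys:
    a=np.radians(yaw);d=(Q[:,:2]-c)@np.array([[np.cos(a),-np.sin(a)],[np.sin(a),np.cos(a)]])
    g=np.hypot(np.maximum(abs(d[:,0])-.094,0),np.maximum(abs(d[:,1])-.0375,0))
    k=np.argmin(g);m=g<.03
    print(nm,yaw,'gap mm',round(g[k]*1000),Q[k].round(3),'n<30mm',m.sum(),'zmin',Q[m,2].min().round(3) if m.any() else '')
m=(np.hypot(Q[:,0]-.40,Q[:,1]+.27)<.12)
# listing of low-height profile cells 2cm
R=Q[m]
for x in np.arange(.30,.5,.02):
  print('%.2f'%x,' '.join(('%3d-%3d'%(s[:,2].min()*1000,s[:,2].max()*1000) if len(s:=R[(abs(R[:,0]-x-.01)<.01)&(abs(R[:,1]-y-.01)<.01)]) else '   .   ') for y in np.arange(-.36,-.14,.02)))
```

```text
clamp -50 gap mm 41 [ 0.497 -0.452  0.279] n<30mm 0 zmin 
clamp -60 gap mm 42 [ 0.493 -0.459  0.288] n<30mm 0 zmin 
clamp -70 gap mm 44 [ 0.471 -0.489  0.282] n<30mm 0 zmin 
clamp -80 gap mm 38 [ 0.43  -0.264  0.332] n<30mm 0 zmin 
clamp -90 gap mm 28 [ 0.43  -0.264  0.332] n<30mm 111 zmin 0.322
clamp -100 gap mm 15 [ 0.443 -0.3    0.411] n<30mm 1609 zmin 0.313
clamp -110 gap mm 4 [ 0.446 -0.303  0.411] n<30mm 1448 zmin 0.324
clamp -120 gap mm 3 [ 0.454 -0.314  0.406] n<30mm 1406 zmin 0.362
clamp -130 gap mm 7 [ 0.447 -0.309  0.411] n<30mm 1281 zmin 0.324
clamp -140 gap mm 7 [ 0.447 -0.309  0.411] n<30mm 1920 zmin 0.314
index 50 gap mm 3 [ 0.428 -0.247  0.356] n<30mm 3452 zmin 0.281
index 40 gap mm 0 [ 0.432 -0.264  0.338] n<30mm 4332 zmin 0.281
index 30 gap mm 3 [ 0.43  -0.264  0.332] n<30mm 4878 zmin 0.281
index 20 gap mm 5 [ 0.43  -0.264  0.332] n<30mm 4890 zmin 0.281
index 10 gap mm 4 [ 0.428 -0.253  0.324] n<30mm 4215 zmin 0.281
index 0 gap mm 0 [ 0.43  -0.264  0.332] n<30mm 3152 zmin 0.283
index -10 gap mm 4 [ 0.439 -0.275  0.375] n<30mm 2918 zmin 0.312
index -20 gap mm 7 [ 0.4
[... 332 characters left out ...]
.       .       .       .       .       .       .   
0.36    .       .       .       .       .       .       .       .       .       .       .   
0.38    .       .       .       .       .       .       .       .    283-314 282-329 283-330
0.40    .       .       .       .       .       .    283-326 280-331 283-331 255-514 255-519
0.42    .       .       .       .    314-377 313-375 281-372 305-332 325-331 325-526 326-525
0.44    .       .    385-416 362-424 312-413 368-388 283-373 326-346 324-423 325-526 523-525
0.46    .       .    384-410 362-425 313-414 322-385 347-372 331-350 325-334 326-330    .   
0.48    .       .    403-409 406-416 333-348 310-377 350-372 335-368 326-337    .       .
```

Gap analysis: near the index knob the microscope head leaves only 0–11 mm if I grip across the bar. So I'll grip the index bar over its ends, and turn the clamp in two grips. First I lift high and cross over.

Emit:
jog_arm:
  moves: "0 0 4 0 0 0;0 0 8 0 0 0;0 0 12 0 0 0;0 0 16 0 0 0;0 0 20 0 0 0;0 0 24 0 0 0;0 0 28 0 0 0;0 0 32 0 0 0;0 0 36 0 0 0;1 -3 38 0 0 -0.08;2 -7 38 0 0 -0.16;3.5 -11 38 0 0 -0.24"
  fingers: 0.5

```text
time_s: 1.1
position: [0.3016, 0.5104, 0.6172]
ee_rot: [-1.002, -2.977, 0.001]
ft_force: [1.2, -0.1, 0.8]
gripper_width: 0.0464
```

Emit:
jog_arm:
  moves: "1.4 -3.7 0 0 0 -0.08;2.9 -7.4 0 0 0 -0.16;4.3 -11.2 0 0 0 -0.24;5.8 -14.9 0 0 0 -0.32;7.2 -18.6 0 0 0 -0.4;8.7 -22.3 0 0 0 -0.48;10.2 -26 0 0 0 -0.56;11.6 -29.8 0 0 0 -0.64;13 -33.5 0 0 0 -0.72;14.4 -37.3 0 0 0 -0.8;15.5 -41.1 0 0 0 -0.88;16.5 -45 0 0 0 -0.96"

```text
time_s: 2.1
position: [0.4669, 0.0585, 0.6169]
ee_rot: [-2.267, -2.174, 0.001]
ft_force: [0.9, 0.4, -0.2]
gripper_width: 0.0461
```

Emit:
jog_arm:
  moves: "-0.5 -3.8 0 0 0 -0.08;-1 -7.6 0 0 0 -0.16;-1.6 -11.4 0 0 0 -0.24;-2.4 -15.2 0 0 0 -0.32;-3.3 -19 0 0 0 -0.4;-4.3 -22.8 0 0 0 -0.48;-5.3 -26.5 0 0 0 -0.56;-6.4 -30.2 0 0 0 -0.64;-7.7 -34 0 0 0 -0.72;-9 -37.5 -1 0 0 -0.8;-10.2 -40.3 -3 0 0 -0.84;-11 -41.8 -6 0 0 -0.84"

```text
time_s: 3.1
position: [0.3556, -0.3624, 0.5568]
ee_rot: [2.959, 1.053, -0.0]
ft_force: [0.9, 0.3, 0.1]
gripper_width: 0.0465
```

Emit:
jog_arm:
  moves: "0 0.2 -4 0 0 0;0.1 0.3 -8 0 0 0;0.1 0.3 -12 0 0 0;0.1 0.3 -16 0 0 0;0.1 0.3 -20 0 0 0;0.1 0.3 -24 0 0 0;0.1 0.3 -27.5 0 0 0;0.1 0.3 -30 0 0 0;0.1 0.3 -32 0 0 0;0.1 0.3 -33.5 0 0 0;0.1 0.3 -34.2 0 0 0;0.1 0.3 -34.2 0 0 0"

```text
time_s: 4.1
position: [0.3564, -0.3591, 0.2136]
ee_rot: [-2.959, -1.052, 0.001]
ft_force: [0.2, 0.9, 0.3]
gripper_width: 0.0466
```

Run:
```python
from h import *
f=grab_frame("scene");cv2.imwrite("pics/c.png",cv2.resize(f["image"][150:345,130:390],None,fx=3,fy=3,interpolation=cv2.INTER_CUBIC)[...,::-1])
o=get_obs();print(o["position"],o["ft_force"])
```

```text
[ 0.35667337 -0.35940168  0.21505487] [ 0.1883716  -1.24239732  0.41456248]
```

View pics/c.png

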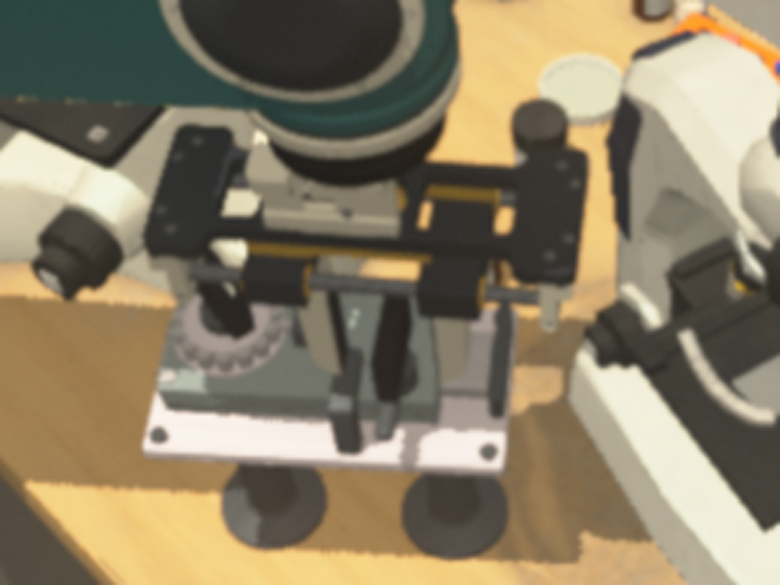

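The fingers straddle the clamp bar (crop px 390,340), with the jaws along the rail. I'll close and slide the carriage toward (.667,-.745).

Emit:
jog_arm:
  moves: "0 0 0 0 0 0;0 0 0 0 0 0;0 0 0 0 0 0;0 0 0 0 0 0;0 0 0 0 0 0"
  fingers: 0

```text
time_s: 4.57
position: [0.3568, -0.3595, 0.2155]
ee_rot: [2.959, 1.052, 0.0]
ft_force: [-0.0, 0.2, -0.5]
gripper_width: 0.0177
```

Emit:
jog_arm:
  moves: "0.13 -0.15 0 0 0 0;0.33 -0.37 0 0 0 0;0.53 -0.6 0 0 0 0;0.73 -0.82 0 0 0 0;0.93 -1.04 0 0 0 0;1.07 -1.19 0 0 0 0;1.13 -1.27 0 0 0 0;1.13 -1.27 0 0 0 0"

```text
time_s: 5.23
position: [0.3683, -0.3725, 0.2156]
ee_rot: [2.959, 1.052, 0.0]
ft_force: [0.2, -1.7, 2.1]
gripper_width: 0.0115
```

Emit:
jog_arm:
  moves: "0.07 -0.07 0 0 0 0;0.13 -0.15 0 0 0 0;0.13 -0.15 0 0 0 0"

```text
time_s: 5.48
position: [0.3697, -0.3741, 0.2155]
ee_rot: [2.959, 1.052, 0.0]
ft_force: [-1.9, 0.3, 2.4]
gripper_width: 0.012
```

Emit:
jog_arm:
  moves: "0.07 -0.07 0 0 0 0;0.13 -0.15 0 0 0 0;0.13 -0.15 0 0 0 0"

```text
time_s: 5.73
position: [0.3711, -0.3757, 0.2155]
ee_rot: [2.959, 1.052, 0.001]
ft_force: [-1.7, 0.6, 2.1]
gripper_width: 0.0113
```

Emit:
jog_arm:
  moves: "0.07 -0.07 0 0 0 0;0.13 -0.15 0 0 0 0;0.13 -0.15 0 0 0 0"

```text
time_s: 5.98
position: [0.3725, -0.3773, 0.2156]
ee_rot: [2.958, 1.052, 0.001]
ft_force: [-1.9, 0.3, 2.5]
gripper_width: 0.012
```

Emit:
jog_arm:
  moves: "0.07 -0.07 0 0 0 0;0.13 -0.15 0 0 0 0;0.13 -0.15 0 0 0 0"

```text
time_s: 6.23
position: [0.3731, -0.378, 0.2155]
ee_rot: [-2.958, -1.052, 0.001]
ft_force: [-10.7, 10.5, 7.3]
gripper_width: 0.0117
```

Emit:
jog_arm:
  moves: "0.07 -0.07 0 0 0 0;0.13 -0.15 0 0 0 0;0.13 -0.15 0 0 0 0"

```text
time_s: 6.48
position: [0.3733, -0.3782, 0.2155]
ee_rot: [-2.954, -1.051, 0.004]
ft_force: [-17.0, 16.8, 11.2]
gripper_width: 0.0119
```

Home is reached: 25 mm of travel, and a firm 24 N stop. Now the first part of the clamp turn, with a light push home.

Emit:
jog_arm:
  moves: "0.03 -0.03 0 0 0 -0.06;0.03 -0.03 0 0 0 -0.14;0.03 -0.03 0 0 0 -0.22;0.03 -0.03 0 0 0 -0.3;0.03 -0.03 0 0 0 -0.38;0.03 -0.03 0 0 0 -0.46;0.03 -0.03 0 0 0 -0.54;0.03 -0.03 0 0 0 -0.6;0.03 -0.03 0 0 0 -0.64;0.03 -0.03 0 0 0 -0.64"

```text
time_s: 7.32
position: [0.3727, -0.377, 0.2155]
ee_rot: [-3.13, -0.064, 0.005]
ft_force: [-13.6, 18.7, 10.3]
gripper_width: 0.0116
```

Run:
```python
from h import *
f=grab_frame("scene");cv2.imwrite("pics/d.png",cv2.resize(f["image"][150:345,130:390],None,fx=3,fy=3,interpolation=cv2.INTER_CUBIC)[...,::-1])
o=get_obs();print(o["position"],o["ft_force"],o["wrist_torque"])
```

```text
[ 0.37272925 -0.37701289  0.21546079] [-14.10257297  17.66657099   9.71545525] [3.18542284 2.72302035 0.04255068]
```

View pics/d.png

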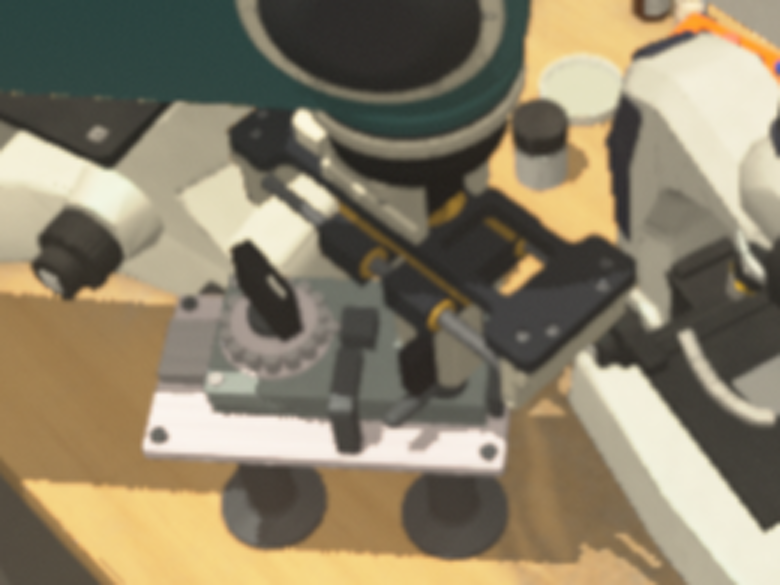

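Carriage home, clamp at about 0.7 rad. Now release, lift, turn the tool +90° and regrip the bar over its ends.

Emit:
jog_arm:
  moves: "0 0 0 0 0 0;0 0 0 0 0 0;0 0 0 0 0 0;0 0 1.5 0 0 0;0 0 4 0 0 0.05;0 0 5 0 0 0.15;0 0 5 0 0 0.27;0 0 5 0 0 0.39;0 0 5 0 0 0.51;0 0 5 0 0 0.63;0 0 5 0 0 0.75;0 0 5 0 0 0.87"
  fingers: 0.78

```text
time_s: 8.37
position: [0.3729, -0.3772, 0.2667]
ee_rot: [-2.809, -1.39, 0.011]
ft_force: [-0.1, -0.5, 0.4]
gripper_width: 0.0724
```

Emit:
jog_arm:
  moves: "0 0 0 0 0 0.12;0 0 0 0 0 0.24;0 0 0 0 0 0.36;0 0 0 0 0 0.48;0 0 0 0 0 0.6;0 0 0 0 0 0.7;0 0 0 0 0 0.7"

```text
time_s: 8.95
position: [0.3731, -0.3774, 0.2679]
ee_rot: [-2.159, -2.277, 0.015]
ft_force: [0.3, -0.3, -0.5]
gripper_width: 0.0726
```

Run:
```python
from h import *
f=grab_frame("scene");P=cloud(f);z=f["range_z"]>0
b=(slice(215,345),slice(160,325));P=P[b];z=z[b]
m=z&(P[...,2]>.217)&(P[...,2]<.236)&(f["image"][b].max(-1)<70)
k,l,st,c=cv2.connectedComponentsWithStats(m.astype(np.uint8))
for i in range(1,k):
    if st[i,4]>25:
        q=P[l==i];r=cv2.minAreaRect((q[:,:2]*1000).astype(np.float32));print(st[i,4],q.mean(0).round(4),np.round(r[0]),np.round(r[1]),round(r[2],1))
cv2.imwrite("pics/e.png",cv2.resize(f["image"][150:345,130:390],None,fx=3,fy=3,interpolation=cv2.INTER_CUBIC)[...,::-1])
o=get_obs();v=o["ee_rot"];print(o["position"],o["ft_force"],o["wrist_torque"],np.degrees(2*np.arctan2(v[1],v[0]))-90)
```

```text
45 [ 0.3256 -0.3052  0.222 ] [ 326. -299.] [33.  5.] 89.5
232 [ 0.37   -0.379   0.2224] [ 371. -378.] [47. 11.] 0.6
[ 0.37307332 -0.37738645  0.26766766] [ 0.17552422 -0.62231663 -0.78802942] [-0.07730231  0.03559937  0.03471485] -357.33245757973185
```

View pics/e.png

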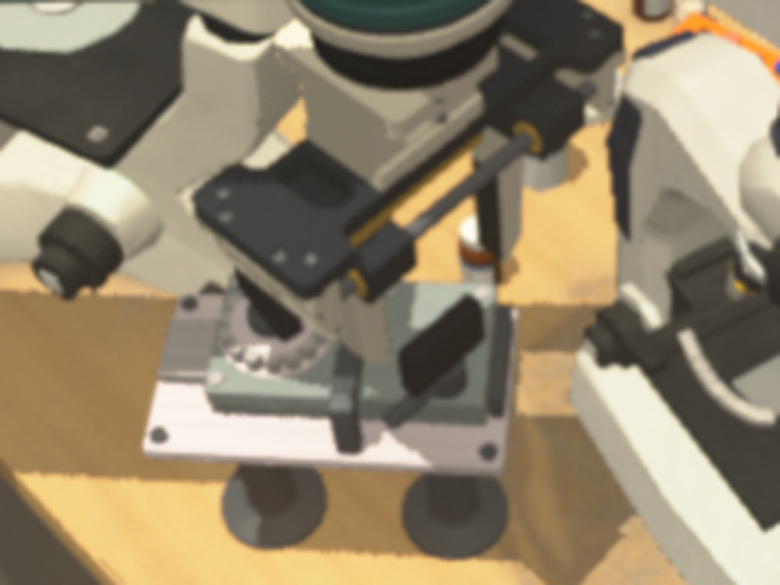

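The clamp bar is free, centred at (0.371, -0.378) with yaw about 1°. Lower and grip its ends.

Emit:
jog_arm:
  moves: "-0.15 -0.05 -1.5 0 0 -0.02;-0.15 -0.05 -3.5 0 0 -0.02;-0.15 -0.05 -4.8 0 0 -0.02;-0.15 -0.05 -5.2 0 0 -0.02;-0.15 -0.05 -5.2 0 0 -0.02"

```text
time_s: 9.42
position: [0.3712, -0.3776, 0.2142]
ee_rot: [-2.189, -2.245, 0.014]
ft_force: [0.2, 0.2, 1.2]
gripper_width: 0.0725
```

Emit:
jog_arm:
  moves: "0 0 0 0 0 0;0 0 0 0 0 0;0 0 0 0 0 0;0 0 0 0 0 0;0 0 0 0 0 0;0 0 0 0 0 0"
  fingers: 0

```text
time_s: 9.92
position: [0.3721, -0.3772, 0.2151]
ee_rot: [-2.19, -2.246, 0.011]
ft_force: [7.0, 4.7, 1.3]
gripper_width: 0.0498
```

Emit:
jog_arm:
  moves: "0 0 0 0 0 -0.06;0 0 0 0 0 -0.14;0 0 0 0 0 -0.22;0 0 0 0 0 -0.3;0 0 0 0 0 -0.38;0 0 0 0 0 -0.46;0 0 0 0 0 -0.54;0 0 0 0 0 -0.62;0 0 0 0 0 -0.7;0 0 0 0 0 -0.76;0 0 0 0 0 -0.8;0 0 0 0 0 -0.8"

```text
time_s: 10.92
position: [0.3715, -0.3776, 0.2151]
ee_rot: [-2.892, -1.21, 0.01]
ft_force: [-5.0, -4.6, -2.6]
gripper_width: 0.0499
```

```bash
cat > o.py <<'E'
from h import *
o=get_obs();v=o["ee_rot"];print(o["time_s"],o["position"].round(4),o["ft_force"].round(1),o["wrist_torque"].round(3),(np.degrees(2*np.arctan2(v[1],v[0]))-90+180)%360-180)
E
python3 o.py
```

```text
10.9167 [ 0.3715 -0.3776  0.2151] [-5.  -4.6 -2.6] [-0.647  1.157 -0.102] -44.60051030915304
```

Emit:
jog_arm:
  moves: "0 0 0 0 0 -0.03;0 0 0 0 0 -0.06;0 0 0 0 0 -0.09;0 0 0 0 0 -0.09"

```text
time_s: 11.25
position: [0.3717, -0.3773, 0.2151]
ee_rot: [-2.943, -1.077, 0.009]
ft_force: [2.0, 2.9, -4.6]
gripper_width: 0.0494
```

```bash
python3 o.py
```

```text
11.25 [ 0.3717 -0.3773  0.2151] [ 2.   2.9 -4.6] [ 0.416 -0.265  0.569] -49.80718943239361
```

Emit:
jog_arm:
  moves: "0 0 0 0 0 -0.04;0 0 0 0 0 -0.08;0 0 0 0 0 -0.08"

```text
time_s: 11.5
position: [0.3719, -0.377, 0.2152]
ee_rot: [-2.983, -0.958, 0.008]
ft_force: [0.4, 3.7, -3.1]
gripper_width: 0.0501
```

```bash
python3 o.py
```

```text
11.5 [ 0.3719 -0.377   0.2152] [ 0.4  3.7 -3.1] [ 0.501 -0.201  0.875] -54.4061109778803
```

Torque climbs to 0.57, then 0.88 N m at stage yaw, so the clamp is at its end. Release, lift, look.

Emit:
jog_arm:
  moves: "0 0 0 0 0 0;0 0 0 0 0 0;0 0 0 0 0 0;0 0 2 0 0 0;0 0 5 0 0 0;-2.5 5 6 0 0 -0.12;-3.8 8.3 6 0 0 -0.24;-3.8 8.3 6 0 0 -0.36;-3.8 8.3 6 0 0 -0.48;-3.8 8.3 6 0 0 -0.6;-3.8 8.3 6 0 0 -0.72;-3.8 8.3 6 0 0 -0.76"
  fingers: 0.78

```text
time_s: 12.5
position: [0.3338, -0.2941, 0.2757]
ee_rot: [-3.125, 0.228, 0.002]
ft_force: [0.2, 0.6, 0.0]
gripper_width: 0.0726
```

```bash
cat > look.py <<'E'
from h import *
import sys
for n,b in(("scene",(slice(200,345),slice(150,335))),("top",(slice(235,365),slice(185,355)))):
    f=grab_frame(n);P=cloud(f)[b];z=f["range_z"][b]>0
    m=z&(P[...,2]>.217)&(P[...,2]<.236)&(f["image"][b].max(-1)<75)
    k,l,st,c=cv2.connectedComponentsWithStats(m.astype(np.uint8))
    for i in range(1,k):
        if st[i,4]>25:
            q=P[l==i];r=cv2.minAreaRect((q[:,:2]*1000).astype(np.float32));print(n,st[i,4],q.mean(0).round(4),np.round(r[0]),np.round(r[1]),round(r[2],1))
    if n=="scene":cv2.imwrite(f"pics/{sys.argv[1]}.png",cv2.resize(f["image"][150:345,130:390],None,fx=3,fy=3,interpolation=cv2.INTER_CUBIC)[...,::-1])
E
python3 look.py f;python3 o.py
```

```text
scene 126 [ 0.3269 -0.2963  0.2248] [ 329. -293.] [44. 10.] 87.7
scene 264 [ 0.3707 -0.3775  0.2225] [ 371. -377.] [12. 48.] 41.6
top 220 [ 0.372  -0.3783  0.223 ] [ 372. -377.] [13. 49.] 41.8
top 46 [ 0.3283 -0.2802  0.2263] [ 329. -280.] [21.  4.] 83.2
12.6 [ 0.3338 -0.2941  0.2755] [-0.4  0.4  0.5] [-0.004  0.132  0.028] -97.96583777226812
```

View pics/f.png

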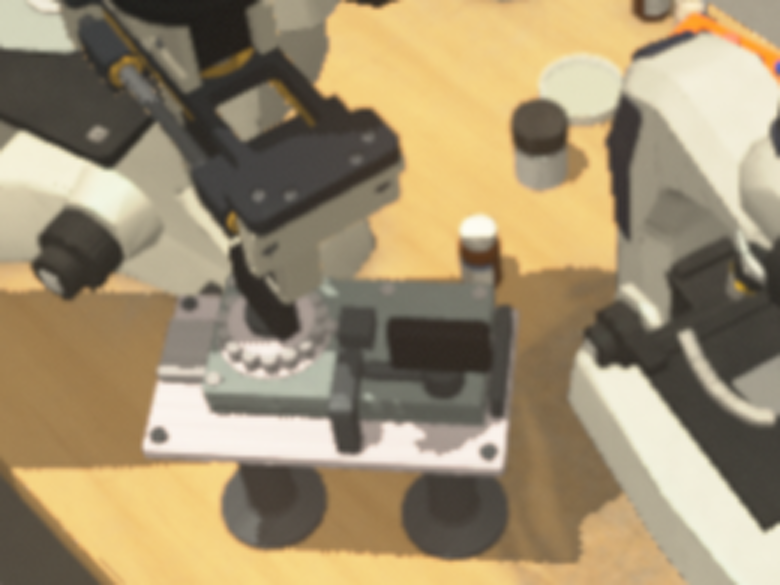

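The clamp bar is at 131.7°, its locked position, the carriage is home, and the can and vial are untouched. Lower onto the index bar and grip its ends.

Emit:
jog_arm:
  moves: "-0.1 0.1 -1.5 0 0 0;-0.1 0.1 -3.5 0 0 0;-0.1 0.1 -5.2 0 0 0;-0.1 0.1 -5.8 0 0 0;-0.1 0.1 -5.8 0 0 0"

```text
time_s: 13.02
position: [0.3325, -0.2929, 0.2164]
ee_rot: [-3.124, 0.215, 0.005]
ft_force: [0.5, 0.1, -0.1]
gripper_width: 0.0727
```

Emit:
jog_arm:
  moves: "0 0 0 0 0 0;0 0 0 0 0 0;0 0 0 0 0 0;0 0 0 0 0 0;0 0 0 0 0 0;0 0 0 0 0 0;0 0 0 0 0 0"
  fingers: 0

```text
time_s: 13.6
position: [0.333, -0.292, 0.2173]
ee_rot: [-3.122, 0.213, 0.002]
ft_force: [2.9, 12.1, 6.3]
gripper_width: 0.0457
```

```bash
python3 o.py
```

```text
13.6 [ 0.333  -0.292   0.2173] [ 2.9 12.1  6.3] [ 1.932 -0.205 -0.012] -97.82122493473275
```

Emit:
jog_arm:
  moves: "0 0.03 0 0 0 0.05;0 0.03 0 0 0 0.12;0 0.03 0 0 0 0.19;0 0.03 0 0 0 0.26;0 0.03 0 0 0 0.33;0 0.03 0 0 0 0.4;0 0.03 0 0 0 0.47;0 0.03 0 0 0 0.54;0 0.03 0 0 0 0.61;0 0.03 0 0 0 0.68;0 0.03 0 0 0 0.75;0 0.03 0 0 0 0.8"

```text
time_s: 14.6
position: [0.3329, -0.2923, 0.2174]
ee_rot: [-2.96, -1.024, 0.01]
ft_force: [1.7, -3.2, -4.1]
gripper_width: 0.0469
```

```bash
python3 o.py
```

```text
14.6 [ 0.3329 -0.2923  0.2174] [ 1.7 -3.2 -4.1] [-0.658 -0.151 -0.69 ] -51.81995385946976
```

Emit:
jog_arm:
  moves: "0 0 0 0 0 0.03;0 0 0 0 0 0.06;0 0 0 0 0 0.06"

```text
time_s: 14.85
position: [0.3327, -0.2926, 0.2174]
ee_rot: [-2.928, -1.114, 0.012]
ft_force: [-1.5, -4.1, -3.8]
gripper_width: 0.0458
```

```bash
python3 o.py
```

```text
14.85 [ 0.3327 -0.2926  0.2174] [-1.5 -4.1 -3.8] [-0.868  0.304 -0.382] -48.32784043689486
```

Emit:
jog_arm:
  moves: "0 0 0 0 0 0.02;0 0 0 0 0 0.04;0 0 0 0 0 0.04"

```text
time_s: 15.1
position: [0.3327, -0.2927, 0.2174]
ee_rot: [-2.905, -1.175, 0.012]
ft_force: [-1.3, -3.1, -3.7]
gripper_width: 0.0457
```

```bash
python3 o.py
```

```text
15.1 [ 0.3327 -0.2927  0.2174] [-1.3 -3.1 -3.7] [-0.726  0.168 -0.574] -45.96871901461731
```

```bash
python3 look.py g; python3 o.py
```

```text
scene 284 [ 0.3284 -0.2926  0.2255] [ 330. -292.] [23. 47.] 34.3
scene 257 [ 0.3713 -0.3781  0.2226] [ 372. -378.] [13. 48.] 41.1
top 234 [ 0.3717 -0.3776  0.2232] [ 372. -377.] [13. 50.] 42.0
top 59 [ 0.33   -0.2833  0.2288] [ 331. -285.] [ 6. 33.] 43.1
top 78 [ 0.3332 -0.3083  0.2247] [ 332. -307.] [10. 33.] 41.0
15.2 [ 0.3327 -0.2927  0.2174] [-0.2 -2.2 -4.5] [-0.801  0.124 -0.559] -46.06121781782275
```

View pics/g.png

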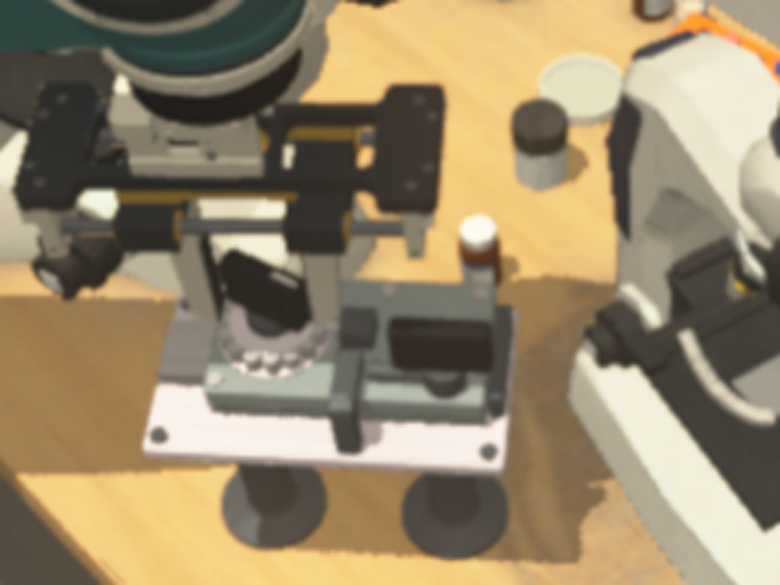

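The bar looks skewed in the grip (crop px 235,252 to 308,290, while the clamp bar is horizontal). I'll measure its yaw.

Run:
```python
from h import *
f=grab_frame("scene")
def yaw(a,b,h):
    p=onplane(f,np.array([a[0],b[0]])/3+130,np.array([a[1],b[1]])/3+150,h);d=p[1]-p[0];print(p.round(3).tolist(),np.hypot(*d[:2]).round(3),np.degrees(np.arctan2(d[1],d[0]))%180)
yaw((235,252),(308,290),.229);yaw((392,322),(490,325),.224)
P=cloud(f);z=f["range_z"];c=np.array([.3325,-.293])
m=(z>0)&(P[...,2]>.2265)&(P[...,2]<.232)&(np.hypot(P[...,0]-c[0],P[...,1]-c[1])<.03)&(f["image"].max(-1)<60)
q=P[m][:,:2];w,v=np.linalg.eigh(np.cov(q.T));print(m.sum(),q.mean(0),np.sqrt(w),np.degrees(np.arctan2(v[1,1],v[0,1]))%180)
cv2.imwrite("pics/h.png",cv2.resize(f["image"][225:275,190:255],None,fx=10,fy=10,interpolation=cv2.INTER_CUBIC)[...,::-1])
```

```text
[[0.331, -0.276, 0.229], [0.341, -0.319, 0.229]] 0.045 103.02986235803131
[[0.359, -0.36, 0.224], [0.39, -0.394, 0.224]] 0.047 132.22634658384663
123 [ 0.32853087 -0.28973912] [0.00375061 0.01174641] 107.94502521796518
```

View pics/h.png

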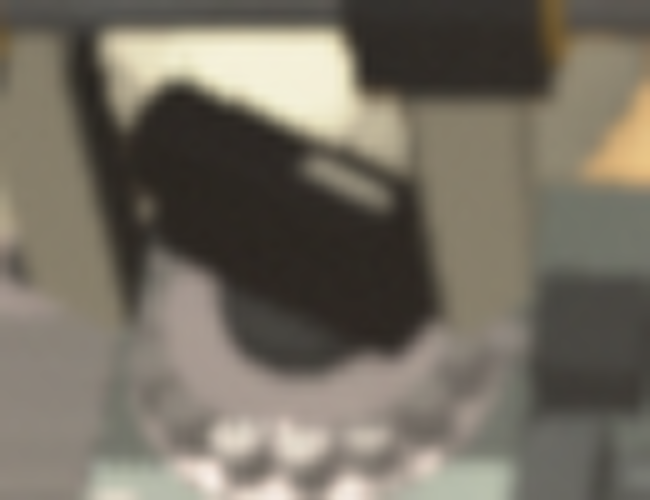

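The bar's ends are rounded, so it pivots in an end grip. It advanced one click, to the first stop at yaw about 107.8°, and then slipped. I need a cross-bar grip, so I'll work out the clearances with the tool tilted in the bar's plane.

```bash
cat > gap.py <<'E'
from h import *
import pickle
from scipy.spatial.transform import Rotation as R
Q=np.concatenate([cloud(f)[f["range_z"]>0] for f in (pickle.load(open(n+".pkl","rb")) for n in("top","scene"))])
Q=Q[(Q[:,2]>.24)&(Q[:,2]<.7)&(np.hypot(Q[:,0]-.33,Q[:,1]+.29)<.3)]
def gap(yaw,tilt,z,off=0,rock=0):
    # jaw dir yaw; tilt about jaw axis: body leans along bar dir (yaw+90) for tilt>0 ; rock about bar axis: body leans along -jaw
    r=R.from_euler('z',yaw,degrees=True)*R.from_rotvec([-np.radians(tilt),0,0][0:3])
    r=R.from_euler('z',yaw,degrees=True)*R.from_euler('xy',[-rock*0-0,0],degrees=True)
    # local frame: X=jaw, Y=bar, Z=up
    loc=R.from_rotvec([-np.radians(tilt),0,0])*R.from_rotvec([0,-np.radians(rock),0])
    r=R.from_euler('z',yaw,degrees=True)*loc
    b=R.from_euler('z',yaw,degrees=True).apply([0,off,0])
    p=r.inv().apply(Q-np.array([.3325,-.293,z])-b)
    def box(hx,hy,z0,z1):
        return np.sqrt(np.maximum(abs(p[:,0])-hx,0)**2+np.maximum(abs(p[:,1])-hy,0)**2+np.maximum(np.maximum(z0-p[:,2],p[:,2]-z1),0)**2)
    g=np.minimum(box(.094,.0375,.065,.17),box(.06,.06,.17,.4))
    k=np.argmin(g);return g[k]*1000,Q[k].round(3)
if __name__=="__main__":
    ys=[48,42,36,30,24,18,12,6,0,-6,-12,-18,-24,-30,-34]
    for t in(-20,-10,0,10,15,20,25,30):
      for z in(.218,.226):
        for off in(0,):
            print(t,z,[round(gap(y,t,z,off)[0]) for y in ys])
    for rock in(4,8,12):print('rock',rock,[round(gap(y,0,.222,0,rock)[0]) for y in ys])
    print([gap(y,0,.218) for y in(42,18,0,-30)])
E
python3 gap.py
```

```text
-20 0.218 [0, 0, 2, 5, 7, 8, 11, 16, 22, 30, 39, 48, 57, 66, 69]
-20 0.226 [0, 0, 0, 5, 7, 8, 10, 14, 20, 28, 36, 45, 55, 63, 68]
-10 0.218 [0, 0, 2, 5, 7, 8, 7, 6, 10, 15, 22, 28, 35, 42, 46]
-10 0.226 [0, 0, 0, 4, 7, 8, 7, 6, 9, 14, 21, 26, 32, 40, 45]
0 0.218 [5, 2, 2, 5, 5, 6, 7, 5, 3, 1, 7, 10, 13, 18, 23]
0 0.226 [5, 2, 2, 5, 5, 6, 7, 5, 3, 1, 7, 10, 11, 17, 21]
10 0.218 [12, 12, 8, 7, 4, 0, 1, 3, 1, 0, 0, 0, 0, 0, 2]
10 0.226 [12, 12, 7, 7, 4, 0, 2, 4, 1, 0, 0, 0, 0, 0, 0]
15 0.218 [12, 12, 11, 8, 4, 0, 0, 0, 0, 0, 0, 0, 0, 0, 0]
15 0.226 [13, 12, 11, 8, 4, 0, 0, 0, 1, 0, 0, 0, 0, 0, 0]
20 0.218 [12, 12, 11, 8, 4, 0, 0, 0, 0, 0, 0, 0, 0, 0, 0]
20 0.226 [13, 12, 11, 8, 4, 0, 0, 0, 0, 0, 0, 0, 0, 0, 0]
25 0.218 [12, 12, 11, 8, 4, 0, 0, 0, 0, 0, 0, 0, 0, 0, 0]
25 0.226 [14, 13, 11, 8, 4, 0, 0, 0, 0, 0, 0, 0, 0, 0, 0]
30 0.218 [13, 12, 11, 8, 4, 0, 0, 0, 0, 0, 0, 0, 0, 0, 0]
30 0.226 [15, 13, 11, 8, 4, 0, 0, 0, 0, 0, 0, 0, 0, 0, 0]
rock 4 [9, 8, 9, 12, 10, 10, 14, 12, 9, 8, 11, 17, 21, 23, 26]
rock 8 [14, 14, 16, 19, 16, 17, 19, 18, 15, 15, 15, 20, 26, 32, 33]
rock 12 [20, 20, 23, 26, 23, 22, 22, 24, 21, 20, 20, 23, 28, 34, 39]
[(np.float64(2.240760190440897), array([ 0.43 , -0.258,  0.332])), (np.float64(5.990483192834123), array([ 0.413, -0.223,  0.291])), (np.float64(2.6359100829331292), array([ 0.429, -0.255,  0.348])), (np.float64(17.65112076882635), array([ 0.447, -0.299,  0.393]))]
```

Leaning the tool about 7° about the bar axis gives roughly 12–15 mm of clearance over the whole turn. Release, lift, back off and rotate.

Emit:
jog_arm:
  moves: "0 0 0 0 0 0;0 0 0 0 0 0;0 0 0 0 0 0;0 0 2 0 0 0;0 0 5 0 0 0;-2 -2 7 0 0 0.1;-3 -3 7 0 0 0.22;-3 -3 7 0 0 0.34;-3 -3 7 0 0 0.46;-3 -3 7 0 0 0.58;-3 -3 7 0 0 0.7;-3 -3 7 0 0 0.82"
  fingers: 0.65

```text
time_s: 16.25
position: [0.3028, -0.3226, 0.2876]
ee_rot: [-2.194, -2.243, 0.016]
ft_force: [0.3, 0.6, 0.8]
gripper_width: 0.06
```

Emit:
jog_arm:
  moves: "0 0 0 0 0 0.1;0 0 0 0 0 0.2;0 0 0 0 0 0.3;0 0 0 0 0 0.3"
  fingers: 0.4

```text
time_s: 16.58
position: [0.3028, -0.3224, 0.2878]
ee_rot: [-1.828, -2.552, 0.016]
ft_force: [0.7, -0.5, -0.4]
gripper_width: 0.0394
```

```bash
python3 o.py; python3 look.py i
python3 - <<'E'
from gap import *
for z in(.218,.24,.26,.28,.30):print(z,gap(18,0,z,0,7))
E
```

```text
16.5833 [ 0.3028 -0.3224  0.2878] [ 0.7 -0.5 -0.4] [0.025 0.02  0.005] 18.754850803111708
scene 253 [ 0.33   -0.2941  0.2258] [ 332. -294.] [13. 45.] 17.1
scene 268 [ 0.3716 -0.3783  0.2224] [ 372. -377.] [12. 49.] 43.0
top 239 [ 0.3716 -0.3776  0.223 ] [ 373. -377.] [13. 50.] 42.6
0.218 (np.float64(13.806718434215618), array([ 0.413, -0.223,  0.291]))
0.24 (np.float64(16.952531632026023), array([ 0.412, -0.217,  0.312]))
0.26 (np.float64(16.753389350547845), array([ 0.43 , -0.264,  0.332]))
0.28 (np.float64(17.796498613306152), array([ 0.432, -0.266,  0.356]))
0.3 (np.float64(19.649671422009394), array([ 0.431, -0.261,  0.37 ]))
```

The index bar reads centre (0.332, -0.294), yaw 107°, the first stop. Approach leaned 7°.

Emit:
jog_arm:
  moves: "0 0 0 0.018 -0.058 -0.017;1.5 1.4 0 0.037 -0.116 -0.017;2.97 2.89 -0.5 0.037 -0.116 -0.017;2.97 2.89 -2.5 0.037 -0.116 -0.017;2.97 2.89 -4.5 0.037 -0.116 -0.017;2.97 2.89 -6 0.037 -0.116 -0.017;2.97 2.89 -6.7 0.037 -0.116 -0.017;2.97 2.89 -6.7 0.037 -0.116 -0.017"

```text
time_s: 17.35
position: [0.3322, -0.2933, 0.2193]
ee_rot: [1.823, 2.472, 0.135]
ft_force: [0.4, 0.4, -0.8]
gripper_width: 0.037
```

```bash
cat > o.py <<'E'
from h import *
from scipy.spatial.transform import Rotation as R
o=get_obs();m=R.from_rotvec(o["ee_rot"]).as_matrix();y=m[:,1]
print(o["time_s"],o["position"].round(4),'F',o["ft_force"].round(1),'M',o["wrist_torque"].round(3),'jaw',np.degrees(np.arctan2(y[1],y[0])).round(2),'toolz',m[:,2].round(3),'w',round(o["gripper_width"],4))
E
python3 o.py; python3 look.py j
```

```text
17.35 [ 0.3322 -0.2933  0.2193] F [ 0.4  0.4 -0.8] M [-0.052  0.067  0.006] jaw 17.19 toolz [ 0.106  0.031 -0.994] w 0.037
scene 40 [ 0.349  -0.2887  0.2267] [ 349. -288.] [ 3. 14.] 13.4
scene 128 [ 0.3344 -0.3065  0.2253] [ 336. -304.] [15. 25.] 14.2
scene 263 [ 0.3713 -0.3781  0.2224] [ 372. -378.] [12. 48.] 41.2
top 236 [ 0.3717 -0.3778  0.2232] [ 373. -377.] [13. 50.] 41.4
```

View pics/j.png

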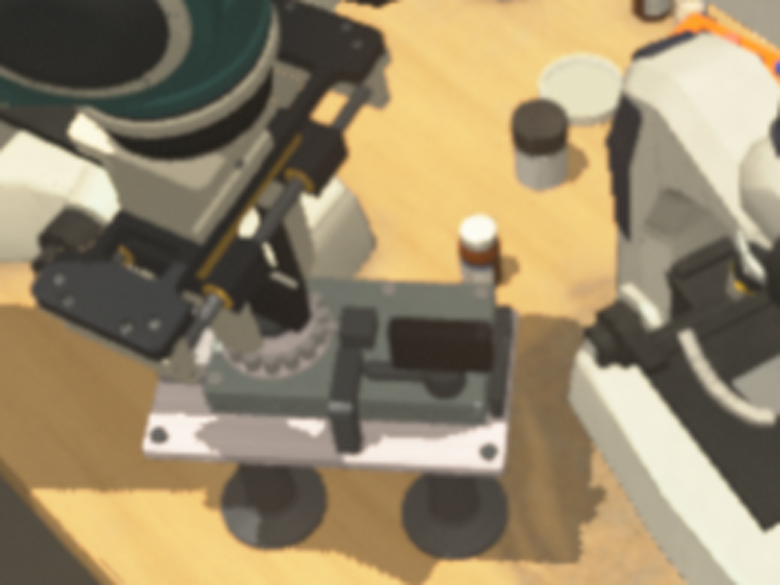

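The fingers straddle the index bar with no contact. Close.

Emit:
jog_arm:
  moves: "0 0 0 0 0 0;0 0 0 0 0 0;0 0 0 0 0 0;0 0 0 0 0 0;0 0 0 0 0 0;0 0 0 0 0 0"
  fingers: 0

```text
time_s: 17.95
position: [0.3332, -0.2937, 0.2223]
ee_rot: [1.819, 2.469, 0.136]
ft_force: [5.8, 4.0, 4.7]
gripper_width: 0.0155
```

```bash
python3 o.py
```

```text
17.95 [ 0.3332 -0.2937  0.2223] F [5.8 4.  4.7] M [ 0.423 -0.595 -0.01 ] jaw 17.26 toolz [ 0.11   0.029 -0.994] w 0.0155
```

Emit:
jog_arm:
  moves: "0 0 0 0 0 0.04;0 0 0 0 0 0.09;0 0 0 0 0 0.14;0 0 0 0 0 0.19;0 0 0 0 0 0.24;0 0 0 0 0 0.29;0 0 0 0 0 0.34;0 0 0 0 0 0.36;0 0 0 0 0 0.36"

```text
time_s: 18.7
position: [0.3332, -0.2937, 0.2223]
ee_rot: [1.355, 2.769, 0.154]
ft_force: [0.9, 1.7, -1.0]
gripper_width: 0.0193
```

```bash
python3 o.py
```

```text
18.7 [ 0.3332 -0.2937  0.2223] F [ 0.9  1.7 -1. ] M [ 0.025  0.593 -1.108] jaw 37.86 toolz [ 0.093  0.066 -0.994] w 0.0193
```

Torque is 1.1 N m with no motion, so the knob is already at its end stop. Zero is at bar yaw ≈106–107°, and it must have started at the first stop (82°). My assumed zero direction was wrong. Third stop: bar yaw ≈34.5° (jaw ≈ -55°). I'll realign the grip and turn clockwise.

Emit:
jog_arm:
  moves: "0 0 0 0 0 -0.06;0 0 0 0 0 -0.12;0 0 0 0 0 -0.18;0 0 0 0 0 -0.24;0 0 0 0 0 -0.3;0 0 0 0 0 -0.35;0 0 0 0 0 -0.35"

```text
time_s: 19.28
position: [0.3334, -0.2934, 0.2225]
ee_rot: [1.811, 2.475, 0.137]
ft_force: [2.5, 3.9, 0.3]
gripper_width: 0.0155
```

```bash
python3 o.py
```

```text
19.2833 [ 0.3334 -0.2934  0.2225] F [2.5 3.9 0.3] M [0.078 0.133 0.079] jaw 17.63 toolz [ 0.11   0.03  -0.993] w 0.0155
```

Emit:
jog_arm:
  moves: "0 0 0 0 0 -0.05;0 0 0 0 0 -0.1;0 0 0 0 0 -0.12;0 0 0 0 0 -0.12"

```text
time_s: 19.62
position: [0.3333, -0.2932, 0.2225]
ee_rot: [1.953, 2.359, 0.13]
ft_force: [1.6, 3.1, -0.4]
gripper_width: 0.0154
```

```bash
python3 o.py
```

```text
19.6167 [ 0.3333 -0.2932  0.2225] F [ 1.6  3.1 -0.4] M [0.179 0.559 0.104] jaw 10.78 toolz [ 0.113  0.017 -0.993] w 0.0154
```

Emit:
jog_arm:
  moves: "0 0 0 0 0 -0.05;0 0 0 0 0 -0.1;0 0 0 0 0 -0.15;0 0 0 0 0 -0.18;0 0 0 0 0 -0.18"

```text
time_s: 20.03
position: [0.3332, -0.2932, 0.2225]
ee_rot: [2.152, 2.17, 0.119]
ft_force: [1.1, 0.9, -1.6]
gripper_width: 0.0152
```

```bash
python3 o.py
```

```text
20.0333 [ 0.3332 -0.2932  0.2225] F [ 1.1  0.9 -1.6] M [ 0.051  0.728 -0.054] jaw 0.49 toolz [ 0.114 -0.004 -0.994] w 0.0152
```

Emit:
jog_arm:
  moves: "0 0 0 0 0 -0.05;0 0 0 0 0 -0.1;0 0 0 0 0 -0.12;0 0 0 0 0 -0.12"

```text
time_s: 20.37
position: [0.3331, -0.2932, 0.2225]
ee_rot: [2.274, 2.036, 0.11]
ft_force: [0.4, 3.0, -0.5]
gripper_width: 0.0157
```

```bash
python3 o.py
```

```text
20.3667 [ 0.3331 -0.2932  0.2225] F [ 0.4  3.  -0.5] M [0.376 0.998 0.039] jaw -6.32 toolz [ 0.112 -0.017 -0.994] w 0.0157
```

Click 1 was felt (torque +0.10 → -0.05 → +0.04). Now the second.

Emit:
jog_arm:
  moves: "0 0 0 0 0 -0.05;0 0 0 0 0 -0.1;0 0 0 0 0 -0.14;0 0 0 0 0 -0.14"

```text
time_s: 20.7
position: [0.333, -0.2931, 0.2226]
ee_rot: [2.407, 1.87, 0.1]
ft_force: [-3.3, 2.6, 2.0]
gripper_width: 0.0152
```

```bash
python3 o.py
```

```text
20.7 [ 0.333  -0.2931  0.2226] F [-3.3  2.6  2. ] M [0.495 1.291 0.084] jaw -14.3 toolz [ 0.108 -0.033 -0.994] w 0.0152
```

Emit:
jog_arm:
  moves: "0 0 0 0 0 -0.05;0 0 0 0 0 -0.1;0 0 0 0 0 -0.15;0 0 0 0 0 -0.18;0 0 0 0 0 -0.18"

```text
time_s: 21.12
position: [0.3328, -0.2929, 0.2225]
ee_rot: [2.561, 1.646, 0.087]
ft_force: [-5.3, 6.3, 3.9]
gripper_width: 0.0156
```

```bash
python3 o.py
```

```text
21.1167 [ 0.3328 -0.2929  0.2225] F [-5.3  6.3  3.9] M [1.168 1.635 0.007] jaw -24.53 toolz [ 0.1   -0.05  -0.994] w 0.0156
```

Emit:
jog_arm:
  moves: "0 0 0 0 0 -0.05;0 0 0 0 0 -0.1;0 0 0 0 0 -0.1"

```text
time_s: 21.37
position: [0.3327, -0.2927, 0.2225]
ee_rot: [2.638, 1.515, 0.079]
ft_force: [-3.8, 4.0, 2.2]
gripper_width: 0.0154
```

```bash
python3 o.py
```

```text
21.3667 [ 0.3327 -0.2927  0.2225] F [-3.8  4.   2.2] M [ 0.997  1.277 -0.126] jaw -30.25 toolz [ 0.094 -0.06  -0.994] w 0.0154
```

Emit:
jog_arm:
  moves: "0 0 0 0 0 -0.03;0 0 0 0 0 -0.03"

```text
time_s: 21.53
position: [0.3326, -0.2926, 0.2225]
ee_rot: [2.659, 1.477, 0.077]
ft_force: [-2.8, 1.8, 1.3]
gripper_width: 0.0157
```

```bash
python3 o.py
```

```text
21.5333 [ 0.3326 -0.2926  0.2225] F [-2.8  1.8  1.3] M [0.777 1.086 0.073] jaw -31.88 toolz [ 0.092 -0.062 -0.994] w 0.0157
```

Emit:
jog_arm:
  moves: "0 0 0 0 0 -0.04;0 0 0 0 0 -0.08;0 0 0 0 0 -0.1;0 0 0 0 0 -0.1"

```text
time_s: 21.87
position: [0.3326, -0.2925, 0.2225]
ee_rot: [2.727, 1.344, 0.069]
ft_force: [-3.3, 4.0, 3.6]
gripper_width: 0.0151
```

```bash
python3 o.py
```

```text
21.8667 [ 0.3326 -0.2925  0.2225] F [-3.3  4.   3.6] M [0.955 1.241 0.056] jaw -37.53 toolz [ 0.085 -0.07  -0.994] w 0.0151
```

Second click felt at about -31°, as expected. Now toward the third, target jaw ≈ -55°.

Emit:
jog_arm:
  moves: "0 0 0 0 0 -0.04;0 0 0 0 0 -0.08;0 0 0 0 0 -0.12;0 0 0 0 0 -0.16;0 0 0 0 0 -0.16"

```text
time_s: 22.28
position: [0.3325, -0.2921, 0.2225]
ee_rot: [2.824, 1.121, 0.056]
ft_force: [-5.6, 7.2, 3.7]
gripper_width: 0.0157
```

```bash
python3 o.py
```

```text
22.2833 [ 0.3325 -0.2921  0.2225] F [-5.6  7.2  3.7] M [ 1.672  1.497 -0.065] jaw -46.69 toolz [ 0.072 -0.082 -0.994] w 0.0157
```

Emit:
jog_arm:
  moves: "0 0 0 0 0 -0.03;0 0 0 0 0 -0.06;0 0 0 0 0 -0.09;0 0 0 0 0 -0.09"

```text
time_s: 22.62
position: [0.3325, -0.2919, 0.2225]
ee_rot: [2.87, 0.993, 0.049]
ft_force: [-4.9, 5.8, 3.4]
gripper_width: 0.0156
```

```bash
python3 o.py
```

```text
22.6167 [ 0.3325 -0.2919  0.2225] F [-4.9  5.8  3.4] M [ 1.452  1.266 -0.14 ] jaw -51.82 toolz [ 0.065 -0.087 -0.994] w 0.0156
```

Emit:
jog_arm:
  moves: "0 0 0 0 0 -0.025;0 0 0 0 0 -0.035;0 0 0 0 0 -0.035"

```text
time_s: 22.87
position: [0.3325, -0.2919, 0.2225]
ee_rot: [2.887, 0.945, 0.047]
ft_force: [-3.4, 3.2, 1.6]
gripper_width: 0.0155
```

```bash
python3 o.py
```

```text
22.8667 [ 0.3325 -0.2919  0.2225] F [-3.4  3.2  1.6] M [ 1.173  0.974 -0.073] jaw -53.75 toolz [ 0.061 -0.089 -0.994] w 0.0155
```

Emit:
jog_arm:
  moves: "0 0 0 0 0 -0.018;0 0 0 0 0 -0.018;0 0 0 0 0 -0.018"

```text
time_s: 23.12
position: [0.3325, -0.2918, 0.2225]
ee_rot: [2.895, 0.919, 0.045]
ft_force: [-3.2, 2.5, -0.3]
gripper_width: 0.0153
```

```bash
python3 o.py
python3 - <<'E'
from h import *
for n in("scene","top"):
    f=grab_frame(n);P=cloud(f);z=f["range_z"]
    d=np.hypot(P[...,0]-.3325,P[...,1]+.293)
    m=(z>0)&(P[...,2]>.225)&(P[...,2]<.232)&(d<.03)&(f["image"].max(-1)<60)
    q=P[m][:,:2]
    if len(q)>15:
        w,v=np.linalg.eigh(np.cov(q.T));print(n,len(q),q.mean(0).round(4),np.sqrt(w).round(4),np.degrees(np.arctan2(v[1,1],v[0,1]))%180)
    if n=="scene":
        f1=cv2.resize(f["image"][150:345,130:390],None,fx=3,fy=3,interpolation=cv2.INTER_CUBIC);cv2.imwrite("pics/k.png",f1[...,::-1])
E
python3 look.py l
```

```text
23.1167 [ 0.3325 -0.2918  0.2225] F [-3.2  2.5 -0.3] M [ 1.15   0.945 -0.115] jaw -54.75 toolz [ 0.06  -0.09  -0.994] w 0.0153
scene 74 [ 0.3227 -0.2982] [0.0039 0.0087] 67.9183001221137
top 51 [ 0.3184 -0.302 ] [0.0038 0.0061] 77.31160532834262
scene 148 [ 0.3221 -0.2982  0.2264] [ 324. -295.] [30. 16.] 59.5
scene 259 [ 0.3714 -0.3784  0.2225] [ 372. -378.] [11. 48.] 41.0
top 230 [ 0.3725 -0.3784  0.2231] [ 373. -378.] [13. 49.] 40.4
top 75 [ 0.3178 -0.302   0.2264] [ 318. -300.] [14. 21.] 9.6
```

View pics/k.png

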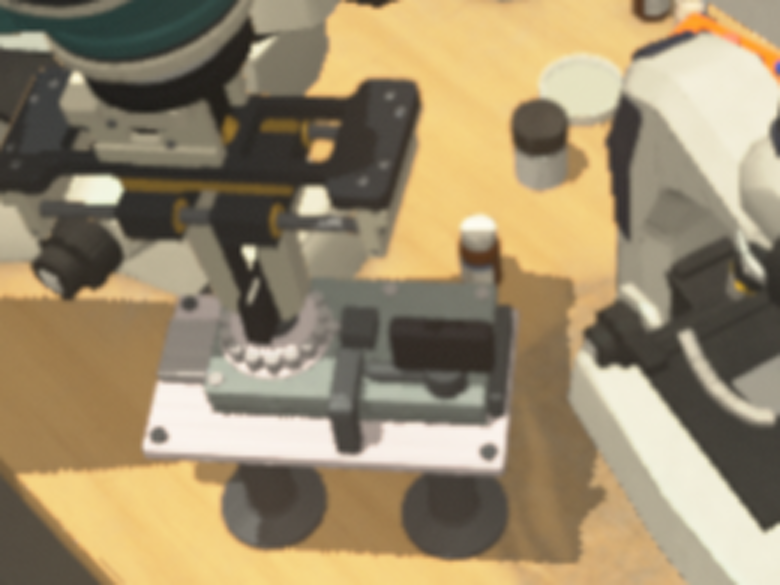

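Emit:
jog_arm:
  moves: "0 0 0 0 0 -0.015;0 0 0 0 0 -0.015;0 0 0 0 0 -0.015"

```text
time_s: 23.57
position: [0.3324, -0.2917, 0.2225]
ee_rot: [2.901, 0.898, 0.044]
ft_force: [-2.8, 4.3, 2.0]
gripper_width: 0.0151
```

```bash
python3 o.py
```

```text
23.5667 [ 0.3324 -0.2917  0.2225] F [-2.8  4.3  2. ] M [ 1.135  1.083 -0.034] jaw -55.59 toolz [ 0.058 -0.091 -0.994] w 0.0151
```

Torque is back near zero at -55.6°, which is 72–73° from the zero stop. One settling call, then hand in.

Emit:
jog_arm:
  moves: "0 0 0 0 0 0;0 0 0 0 0 0;0 0 0 0 0 0;0 0 0 0 0 0"

```text
time_s: 23.9
position: [0.3324, -0.2917, 0.2226]
ee_rot: [2.901, 0.899, 0.044]
ft_force: [-3.5, 4.4, 1.6]
gripper_width: 0.0153
```

```bash
python3 o.py; python3 -c "
from bench import *
print(finish_job())"
```

```text
23.9 [ 0.3324 -0.2917  0.2226] F [-3.5  4.4  1.6] M [1.167 1.086 0.007] jaw -55.57 toolz [ 0.058 -0.091 -0.994] w 0.0153
the job is handed in; nothing more can be done
None
```

I handed the job in at 23.9 s, with the gripper still holding the index knob at what I read as the third stop. No verdict was reported.

**Carriage:** I drew it about 25 mm until it met a firm stop at about 24 N, so it is fully home.

**Clamp:** I turned it clockwise to its end in two grips. The torque rose to about 0.9 N m, and the cameras put the bar at about 131° against a rail direction of about 131.8°, so it is locked.

**Index knob:**
- **Zero stop:** the knob was on the zero stop, and would not move at 1.1 N m.
- **Third stop:** I then turned it clockwise through three clicks, feeling the torque reverse at each. It ended about 73° from zero (72° is exact), with 0.007 N m left on the knob.

**Can and vial:** both looked unmoved in the last picture. I never identified the small box or checked it on its own.

**What disagreed:**
- **Zero direction:** at first I assumed the wrong zero direction for the index knob and so took its start for the second stop. It had in fact started at the first.
- **Index grip:** my first grip, over the ends of the index bar, slipped against the zero stop. I regripped across the bar, leaning the gripper about 7° to clear the microscope.
- **Final bar angle:** the final camera reading of the index bar's angle was blocked by the fingers, so the third stop rests on the feel and the angle of the gripper.

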